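# Pick the long heat sink and clamp it under the hold-down arm

### The arm

A 6-joint arm with a two-finger parallel gripper is mounted at the origin on the work surface. World frame = base frame: x ahead of the robot, y to its left, z up, the work surface at z = 0. Lengths are in m, angles in degrees, forces in N, time in s.
With the tool pointing down it reaches from about 0.25 to 0.725 m from the base axis. Payload 9.7 kg.
Tool frame: the origin (TCP) lies midway between the tips of the shut fingers; the grasp point (between the pads) lies 19 mm behind it; z points along the fingers, y is the line along which they close (so a half turn about z gives the same grasp; the last joint's range is limited). The gripper opens to 85 mm and grips with 20 to 120 N. Pads are 22 mm wide; open, the fingers measure 114 mm over their backs; the gripper's body (76 mm by 85 mm) begins 54 mm behind the grasp point. The pads swing forward as they close: fully open they stand 13 mm farther back than shut.
Start: joints at [-75.573, 4.979, 10.078, 95.1, 0, 90], TCP at [0.137, -0.533, 0.231] pointing down, gripper open.
Joint ranges: [-179.16, 179.16], [-48.56, 103.87], [-65.8, 70.77], [-126.05, 130.52], [-82.76, 87.17], [-180, 180]. Speed limits (degrees/s): [127.2, 127.2, 147.25, 180, 180, 180].

### API

Orientations are given as [roll, pitch, yaw] about the fixed x, y, z axes, in that order (R = Rz(yaw) Ry(pitch) Rx(roll)).
In Python, from workcell import readout, imaging, bot, spotter gives the robot as it stands.
- The arm moves only by the shell command python3 -m jog 'ROWS' [FORCE]. ROWS is JSON, a list of rows, each an object with "rotation": the turn, a rotation vector about the world's x, y, z in degrees, a list of three; "translation": the shift along the world's x, y, z in mm, a list of three; "grip": the finger opening in mm, from 0 to 85.4. In form: [{"rotation": [wx, wy, wz], "translation": [dx, dy, dz], "grip": grip}, ...]. A call has 1 to 20 rows; each row is the pose to reach, as a shift and turn from the pose commanded when the call began; what a row does not reach only later rows make up. A row lasts 1/10 s, in which the tool goes at most 50 mm and 8.59 degrees, less where a joint would pass 70% of its speed; a pose out of reach is approached as far as the arm can. A call with a gripper value outside its range is refused whole. The fingers move at their own pace and stop on an object; FORCE is the grip in N (left out, the last holds). Time passes only in rows, so rows that repeat a pose let the fingers close. It gives the time, the measured TCP pose, the force, the opening and the grip force at its end, in the units of the state.
- readout.get_obs(): the state, without advancing time (a new reading comes with each control period).
- imaging.camera(name): name is "side" or "top"; returns (picture, depth): 384x512x3 uint8, red, green, blue; 384x512 float32, m along the optical axis (not along the pixel's ray), 0 where there is no reading.
- imaging.camera_info(name): a dict with "vertical_fov" (degrees; the focal length in pixels is half the picture's height over the tangent of half this angle, whatever the lens; pixels are square), "cx", "cy" (the principal point, pixels), "extrinsics" (4x4, takes a point from camera to world coordinates). Camera axes: x right, y down, z forward; pixel columns grow to the right and rows downward; lengths in m; the calibration is good to about 2 mm. A picture is of the moment at which its call begins. camera_info takes no time and is no camera call.
- bot.job_done(): hands the job in; it is judged then, once.
Trained networks look in the newest picture that a camera, given by its name, has taken for a name from the list of things; names that differ only in an ending like _2 or _b are one class to them, and where a whole thing is asked for, a point or a joint stands for the part that bears it (a point fixed in the world has none). Each returns a list of dicts, best first, with "confidence" (0 to 1); they miss things now and then, are a little off and sometimes report something else, mostly with a low value. They report only what shows in the picture. A call takes as long as a camera call. They do not tell look-alikes from the thing itself.
- spotter.spot_in(camera, target): "box" ([centre column, centre row, width, height] in pixels, round what is visible of it).
- spotter.mark_of(camera, target): "uv" ([column, row] in pixels: a listed point, or the origin of a listed thing).
The state is a dict: "time": time; "q": joint angles; "qd": joint speeds; "joint_efforts": joint torques, N m; "ee_pos": TCP position; "tcp_rot": TCP orientation; "wrist_force": force on the tool from outside, world axes, zero at the start; "torque": the same for the moment, N m; "opening": finger opening in m; "grasp_force": force on a finger pad.
Only numpy, scipy, OpenCV 4.12 (cv2) and the standard library are available. Lean on these libraries where they do the work, as an engineer would, in place of code of your own. Each camera call takes 0.05 s, during which the arm holds its last target. There are 200 camera calls.

### The job

Take the long finned heat sink out of the parts bin, working in under the strip lamp without bumping it, and lay it fins up on the middle of the hold-down stand's rubber pad, lengthwise along the pad. Let go of it, then lower the stand's raised arm so that its foot rests on the heat sink. Leave the other parts in the bin and the other things on the bench where they are.

Things in the scene. Friction and masses are not known exactly. Their poses are not given: they have to be found in the camera images.
- bin: Fixed shallow red bin, 248 (x) x 360 (y) mm, walls 4 to 5 mm, floor 4 mm thick. Origin: centre of its underside, on the bench; x points away from the robot. Near (-x) wall 26 mm high, the others 45 mm. Loose parts lie on its floor: three large ones side by side, length roughly along x, and two flat ones across the far side.
- lamp: Fixed strip lamp over the bin; origin and axes of bin. Its bar, 26 mm (x) x 18 mm (z), runs along y from -140 to +260 mm at x = -30 mm, underside 196 mm above the bench, over the middle of the three large parts. It blocks a vertical gripper; one leaned about 35 degrees to either side of the bar (towards or away from the robot) clears it. One 18 mm post at x = -30, y = +250 mm.
- sink: The part wanted: the long aluminium heat sink, 120 mm (x) x 44 mm (y) x 36 mm (z), six lengthwise fins on a 9 mm base, about 0.3 kg. Origin: centre of its underside; x along its length, z up out of the fins. Grip it across the 44 mm.
- short_sink: A similar finned heat sink but only 64 mm long, 44 wide, 36 high; origin centre of its underside, x along its length. Stays in the bin.
- box_tube: Plain aluminium box tube without fins, 120 mm (x) x 44 x 36 high; origin centre of its underside. Stays in the bin.
- pull_handle: U-shaped aluminium pull handle lying flat, 110 mm (y) x 40 mm (x) x 12 mm high; origin centre of its underside. Stays in the bin.
- flat_bar: Aluminium flat bar 140 mm (y) x 20 mm (x) x 10 mm high; origin centre of its underside. Stays in the bin.
- stand: Fixed grey hold-down stand. Origin on the bench under the centre of its pad; x points away from the robot, y to its left, z up. Base plate 170 (x) x 235 (y, -190 to +45 mm) x 12 mm high; head on its right (-y) side: two upright cheeks 101 mm high at y = -167 to -133, x = 14 to 26 and -26 to -14 mm, with the arm's pivot between them.
- pad (a point): Centre of the top of the black rubber pad on the stand, 15 mm above the bench. Pad 140 mm along x, 64 mm along y, 3 mm above the base plate; axes as stand.
- pivot (a point): Pivot axis of the hold-down arm, along the stand's x; at y = -150 mm, 81 mm above the bench in the stand's frame. Axes as stand.
- hold_arm (a joint): Arm angle (rad): 0 = level, from the pivot over the pad (+y), foot resting on a 36 mm high part; pi/2 = upright; range -0.35 to 1.85. Steel bar 16 wide, 14 thick; rubber foot 26 mm across, 150 mm from the pivot, its face 30 mm below the centre line. A friction hinge keeps it up at the start (1.5 to 1.75); below about 1.0 it sinks by its weight. Pushing takes under 5 N.
- grip_bar (a point): Centre of the black cross bar at the arm's free end, 185 mm from the pivot: a round bar 16 mm thick, 80 mm long along the stand's x. Turns with the arm.
- reel: Steel-coloured solder reel standing on the bench, 54 mm across, 40 mm high; origin centre of its underside. Bystander.
- screwdriver: Green-handled screwdriver lying on the bench, origin at its middle underside. Bystander.
- flux: Small bottle, 48 mm across, 110 mm high; origin centre of its underside. Bystander.
- meter: Black hand-held meter lying flat, 150 x 75 x 32 mm; origin centre of its underside. Bystander.
Things that resemble listed ones, but are neither listed nor needed, are in the scene too. Leave any yellow look-alike of the sink alone.

How it is judged (in metres and radians):
On the way:
1. the long heat sink lies fins up, lengthwise on the pad, let go, with the arm still raised (x of sink in the frame of pad between -0.018 and 0.018 m and y of sink in the frame of pad between -0.018 and 0.018 m and z of sink in the frame of pad between -0.004 and 0.006 m and angle between the x axis of sink and the x axis of pad, either way round below 0.22 rad and angle between sink's own z axis and vertical below 0.12 rad and linear speed of sink below 0.02 m/s and contact force between the fingers and sink below 0.1 N and value of joint hold_arm above 1.2 rad), for 0.2 s.
At the end, for the whole second after the job is handed in: Long heat sink still and released on the pad, fins up, centre within 18 mm of the pad's along and across, length within 0.22 rad of the pad's, level within 0.12 rad; arm at rest within 0.06 rad of level, foot on the sink; the other four parts in the bin (x of sink in the frame of pad between -0.018 and 0.018 m and y of sink in the frame of pad between -0.018 and 0.018 m and z of sink in the frame of pad between -0.004 and 0.006 m and angle between the x axis of sink and the x axis of pad, either way round below 0.22 rad and angle between sink's own z axis and vertical below 0.12 rad and linear speed of sink below 0.02 m/s and contact force between the fingers and sink below 0.1 N and value of joint hold_arm between -0.06 and 0.06 rad and velocity of joint hold_arm between -0.05 and 0.05 rad/s and x of short_sink in the frame of bin between -0.12 and 0.12 m and y of short_sink in the frame of bin between -0.175 and 0.175 m and z of each of short_sink, box_tube, pull_handle, flat_bar in the frame of bin below 0.045 m and x of box_tube in the frame of bin between -0.12 and 0.12 m and y of box_tube in the frame of bin between -0.175 and 0.175 m and x of pull_handle in the frame of bin between -0.12 and 0.12 m and y of pull_handle in the frame of bin between -0.175 and 0.175 m and x of flat_bar in the frame of bin between -0.12 and 0.12 m and y of flat_bar in the frame of bin between -0.175 and 0.175 m); the robot touches nothing.
It fails at once if the strip lamp is bumped (over 5 N) (contact force between anything else and lamp above 5 N).
It fails at once if another part is lifted out of the bin (z of any of short_sink, box_tube, pull_handle, flat_bar in the frame of bin above 0.07 m).
It fails at once if a bystander on the bench is shifted more than 40 mm (distance of any of reel, screwdriver, flux, meter from where it was at the start of the episode above 0.04 m).
It also fails if it takes over 64 s, if anything falls off the work surface, if the arm or the gripper's body presses on something with over 40 N, if the wrist force passes 120 N, or if a joint passes its speed limit or range.

## Working session

There is one attempt and no reset: what is moved stays moved. The work goes in short steps, Python scripts to look and compute and a shell command to move; the robot and the scene stay as the last step left them, time stands still between calls to the robot, and variables do not carry over. Pictures are saved under pics/ and viewed, at most 10 in all, crops included, and the job is handed in when it is done.

```bash
mkdir -p pics
cat > h.py <<'E'
import numpy as np, cv2
from workcell import readout, imaging, bot, spotter
def K(n):
    i=imaging.camera_info(n); return 192/np.tan(np.radians(i["vertical_fov"]/2)),i["cx"],i["cy"],np.array(i["extrinsics"])
def cloud(n,d):
    f,cx,cy,T=K(n); v,u=np.mgrid[:384,:512]
    P=np.stack([(u-cx)/f*d,(v-cy)/f*d,d],-1)@T[:3,:3].T+T[:3,3]
    P[d<=0]=np.nan; return P
def proj(n,p):
    f,cx,cy,T=K(n); q=T[:3,:3].T@(np.array(p)-T[:3,3]); return q[:2]/q[2]*f+[cx,cy]
def ray(n,uv,z):
    f,cx,cy,T=K(n); r=T[:3,:3]@np.array([(uv[0]-cx)/f,(uv[1]-cy)/f,1]); return T[:3,3]+r*(z-T[2,3])/r[2]
E
python3 - <<'E'
from h import *
for n in("top","side"):
    p,d=imaging.camera(n); cv2.imwrite(f"pics/{n}0.png",p[...,::-1]); np.save(n,d); np.save(n+"c",p)
    print(n,K(n)[3].round(3).tolist())
    for t in["bin","lamp","sink","short_sink","box_tube","pull_handle","flat_bar","stand","pad","pivot","grip_bar","reel","screwdriver","flux","meter"]:
        print(t,[(np.round(r["uv"]).tolist(),round(r["confidence"],2)) for r in spotter.mark_of(n,t)[:3]])
print(readout.get_obs())
E
```

```text
top [[0.003, -0.997, 0.076, 0.441], [-1.0, -0.003, -0.0, -0.025], [0.0, -0.076, -0.997, 1.514], [0.0, 0.0, 0.0, 1.0]]
bin [([208.0, 180.0], 0.7)]
lamp [([177.0, 158.0], 0.48)]
sink [([284.0, 262.0], 0.68), ([231.0, 196.0], 0.6), ([197.0, 189.0], 0.59)]
short_sink [([174.0, 185.0], 0.51)]
box_tube [([201.0, 189.0], 0.61)]
pull_handle [([229.0, 158.0], 0.67)]
flat_bar [([365.0, 202.0], 0.51), ([408.0, 182.0], 0.22)]
stand [([319.0, 210.0], 0.89)]
pad [([317.0, 208.0], 0.72)]
pivot [([367.0, 204.0], 0.93)]
grip_bar [([384.0, 203.0], 0.63), ([367.0, 204.0], 0.29)]
reel [([296.0, 148.0], 0.75)]
screwdriver [([111.0, 256.0], 0.76)]
flux [([291.0, 132.0], 0.64), ([411.0, 183.0], 0.59)]
meter [([231.0, 161.0], 0.64), ([411.0, 182.0], 0.63), ([318.0, 207.0], 0.4)]
side [[-0.761, -0.416, 0.498, -0.206], [-0.649, 0.481, -0.589, 0.841], [0.006, -0.772, -0.636, 1.027], [0.0, 0.0, 0.0, 1.0]]
bin [([194.0, 237.0], 0.73), ([218.0, 173.0], 0.67), ([167.0, 359.0], 0.54)]
lamp []
sink [([224.0, 229.0], 0.93), ([321.0, 234.0], 0.88)]
short_sink [([170.0, 259.0], 0.64)]
box_tube [([202.0, 244.0], 0.66), 
[... 343 characters left out ...]
r [([326.0, 142.0], 0.78)]
{'time': 1.6, 'q': array([-7.55723313e+01,  4.97885732e+00,  1.00781941e+01,  9.50999816e+01,
        8.00193562e-04,  9.00001637e+01]), 'qd': array([ 0.04176607,  0.02730957,  0.07184941,  0.01077793, -0.03766514,
        0.04339799]), 'joint_efforts': array([ 1.00003745e-04, -5.20093095e+01,  4.64855647e+01,  1.65493180e-03,
        5.88434568e-05, -4.32243297e-06]), 'ee_pos': array([ 0.13703875, -0.53264669,  0.23128437]), 'tcp_rot': array([-1.79999355e+02, -8.00191720e-04,  1.44275050e+01]), 'wrist_force': array([-0.20996725,  0.04480209, -0.01880989]), 'torque': array([ 0.00620849, -0.02602345,  0.04715018]), 'grasp_force': 0.0, 'opening': 0.08549708563552372}
```

View pics/top0.png

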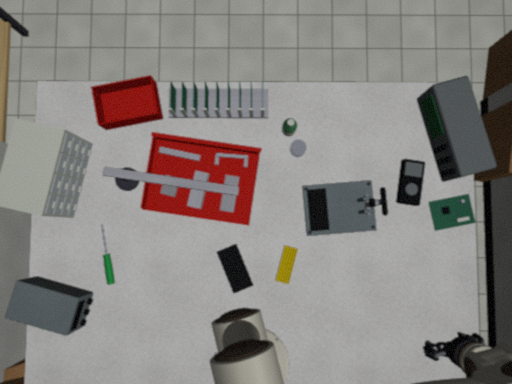

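View pics/side0.png

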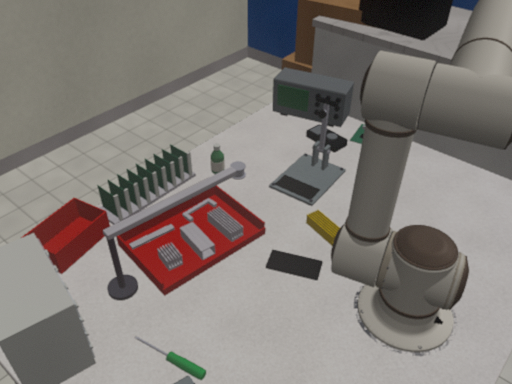

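Candidates for the sink: the long finned part in the bin (side 225,222 / top 231,193), the plain tube (side 198,240), the short finned part (side 170,257), and the yellow look-alike on the bench (side 325,228 / top 286,264). By the description I choose the first. Next I check it in a crop and measure.

Run:
```python
from h import *
p=np.load("sidec.npy");c=cv2.resize(p[190:285,110:275],None,fx=4,fy=4,interpolation=cv2.INTER_CUBIC)
t=np.load("topc.npy");c2=cv2.resize(t[120:240,90:400],None,fx=2.5,fy=2.5,interpolation=cv2.INTER_CUBIC)
o=np.zeros((380+300,775,3),np.uint8);o[:380,:660]=c;o[380:]=c2;o=cv2.resize(o,None,fx=.88,fy=.88);cv2.imwrite("pics/crop.png",o[...,::-1])
for n in("top","side"):
    d=np.load(n+".npy");C=np.load(n+"c.npy").astype(int);P=cloud(n,d)
    red=(C[...,0]>110)&(C[...,1]<60)&(C[...,2]<60)
    B=P[red&(P[...,0]>.3)&(P[...,1]<.35)&(P[...,1]>-.1)]
    if len(B): r=cv2.minAreaRect(B[:,:2].astype(np.float32)); print(n,"bin",r,np.percentile(B[:,2],[1,50,99]))
    uvs={"top":[(231,193),(199,190),(169,188)],"side":[(225,222),(198,240),(170,257)]}[n]
    grey=(~red)&(np.abs(C[...,0]-C[...,1])<25)&(P[...,2]>.022)&(P[...,2]<.06)
    nl,L=cv2.connectedComponents(grey.astype(np.uint8),connectivity=4)
    for u,v in uvs:
        l=np.bincount(L[v-4:v+5,u-4:u+5][grey[v-4:v+5,u-4:u+5]],minlength=1).argmax(); Q=P[(L==l)&grey]
        r=cv2.minAreaRect(Q[:,:2].astype(np.float32)); print(n,(u,v),len(Q),np.round(r[0],4),np.round(r[1],3),round(r[2],1),np.percentile(Q[:,2],[5,50,95]).round(4))
    m=P[...,2]
    lamp=(m>.17)&(m<.25)&(P[...,0]>.35)&(P[...,0]<.75)&(P[...,1]>-.1)&(P[...,1]<.45)
    Q=P[lamp]; r=cv2.minAreaRect(Q[:,:2].astype(np.float32)); print("lamp",r,np.percentile(Q[:,2],[5,50,95]))
    dark=(C.sum(-1)<90)&(m>0.005)&(m<.03)&(P[...,1]<-.1)&(P[...,1]>-.45)&(P[...,0]>.25)&(P[...,0]<.7)
    nl,L,S,_=cv2.connectedComponentsWithStats(dark.astype(np.uint8)); 
    for l in range(1,nl):
        if S[l,4]>80: Q=P[L==l];print("dark",S[l],cv2.minAreaRect(Q[:,:2].astype(np.float32)),np.median(Q[:,2]))
for n,t,uv,z in[("top","pad",(317,208),.015),("side","pad",(297,190),.015),("top","pivot",(367,204),.081),("side","pivot",(319,150),.081)]: print(n,t,ray(n,uv,z))
P=cloud("top",np.load("top.npy")); print("gripbar",P[203,382:387].round(3).tolist())
P=cloud("side",np.load("side.npy")); print("gripbar",P[98,330:335].round(3).tolist())
```

```text
top bin ((0.6989402174949646, 0.18114179372787476), (0.4001838266849518, 0.43211790919303894), 81.8358383178711) [-0.00263535  0.00525186  0.07921938]
top (231, 193) 23 [0.5291 0.0873] [0.003 0.054] 80.7 [0.0236 0.0386 0.0451]
top (199, 190) 247 [0.5432 0.1898] [0.045 0.06 ] 77.3 [0.0341 0.0405 0.046 ]
top (169, 188) 120 [0.5701 0.2805] [0.045 0.032] 78.7 [0.0237 0.0371 0.0455]
lamp ((0.5812804102897644, 0.23826831579208374), (0.400077760219574, 0.026667581871151924), 81.76683044433594) [0.20912107 0.21450262 0.21892304]
dark [308 189  20  41 667] ((0.5076974034309387, -0.21532666683197021), (0.13365843892097473, 0.058041274547576904), 3.988612174987793) 0.015520536176947486
side bin ((0.6960154175758362, 0.17969857156276703), (0.3945499360561371, 0.4447075426578522), 82.8731918334961) [-0.00321299  0.00211071  0.07457862]
side (225, 222) 488 [0.5576 0.0801] [0.048 0.123] 81.3 [0.0261 0.0347 0.0399]
side (198, 240) 521 [0.5703 0.184 ] [0.048 0.124] 77.7 [0.0278 0.0373 0.041 ]
side (170, 257) 291 [0.5826 0.279 ] [0.045 0.066] 77.0 [0.0237 0.0336 0.0401]
lamp ((0.5794962644577026, 0.23823674023151398), (0.402618408203125, 0.03188800811767578), 81.84410095214844) [0.1954414  0.21027707 0.21385328]
top pad [ 0.5113863  -0.21320994  0.015     ]
side pad [ 0.49244217 -0.20046289  0.015     ]
top pivot [ 0.52166437 -0.36505357  0.081     ]
side pivot [ 0.52007487 -0.35732936  0.081     ]
gripbar [[0.514, -0.362, 0.271], [0.514, -0.364, 0.274], [0.514, -0.368, 0.268], [0.514, -0.368, 0.278], [0.514, -0.373, 0.272]]
gripbar [[0.653, -0.617, 0.127], [0.648, -0.616, 0.129], [0.644, -0.615, 0.132], [0.644, -0.622, 0.128], [0.639, -0.621, 0.13]]
```

View pics/crop.png

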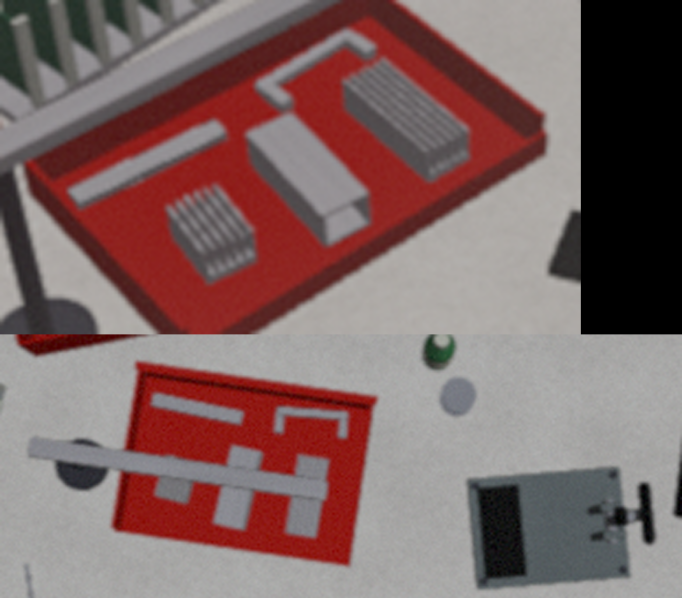

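The crop shows the long finned part on the bin's right (side 225,222), the plain hollow tube in the middle, and the short finned part on the left, so the choice holds. Next I refine the poses and work out the moves.

```bash
cat > g.py <<'E'
from h import *
from scipy.spatial.transform import Rotation as R
def target(c,zg,yaw,lean,back=0):
    "tcp position and rotation: closing across yaw, leaned towards robot"
    r=R.from_euler('z',yaw,degrees=True)*R.from_euler('y',-lean,degrees=True)*R.from_euler('x',180,degrees=True)
    return np.array([*c,zg])+(.019-back)*r.as_matrix()[:,2], r
def delta(p,r,half=False):
    o=readout.get_obs(); r0=R.from_euler('xyz',o["tcp_rot"],degrees=True)
    if half: r=r*R.from_euler('z',180,degrees=True)
    return ((p-o["ee_pos"])*1000).round(1), (r*r0.inv()).as_rotvec(degrees=True).round(2)
E
python3 - <<'E'
from g import *
for n in("top","side"):
    P=cloud(n,np.load(n+".npy"));C=np.load(n+"c.npy").astype(int)
    m=(C[...,0]-C[...,1]<30)&(P[...,2]>.033)&(P[...,2]<.047)&(abs(P[...,0]-.56)<.085)&(abs(P[...,1]-.08)<.045)
    Q=P[m]; print(n,m.sum(),cv2.minAreaRect(Q[:,:2].astype(np.float32)),np.median(Q[:,2]))
# stand base plate outline
P=cloud("top",np.load("top.npy"));m=(abs(P[...,2]-.012)<.006)&(abs(P[...,0]-.51)<.12)&(P[...,1]<-.13)&(P[...,1]>-.45)
m=cv2.morphologyEx(m.astype(np.uint8),cv2.MORPH_OPEN,np.ones((5,5)));print("plate",cv2.minAreaRect(P[m>0][:,:2].astype(np.float32)))
for b in(.2,0):
    p,r=target((.558,.081),.029,-8.5,35,b); print(b,p.round(4),delta(p,r),delta(p,r,True))
E
python3 -m jog '[{"rotation":[0,0,-8],"translation":[0,0,20],"grip":75},{"rotation":[0,0,-8],"translation":[0,0,20],"grip":75}]' 60
python3 -c "
from h import *;print(readout.get_obs()['q'])"
```

```text
top 144 ((0.5579791069030762, 0.07913219928741455), (0.04335719347000122, 0.11540537327528), 81.08731079101562) 0.04045546671418665
side 306 ((0.5571765899658203, 0.08028607070446014), (0.04722217470407486, 0.12200819700956345), 80.43936157226562) 0.03665637044101411
plate ((0.515049159526825, -0.30243831872940063), (0.1662091463804245, 0.2091614007949829), 4.009694576263428)
0.2 [0.4553 0.0963 0.1773] (array([318.3, 629. , -54. ]), array([  1.82, -35.18, -22.21])) (array([318.3, 629. , -54. ]), array([-48.37,  -2.51, 150.55]))
0 [0.5688 0.0794 0.0134] (array([ 431.7,  612. , -217.8]), array([  1.82, -35.18, -22.21])) (array([ 431.7,  612. , -217.8]), array([-48.37,  -2.51, 150.55]))
time: 1.8
ee_pos: [0.1371, -0.5332, 0.2533]
tcp_rot: [179.8, -0.0, 6.3]
wrist_force: [0.3, -0.2, -0.8]
opening: 0.075
grasp_force: 0.0
[-7.55746780e+01  5.43427697e+00  1.30384000e+01  9.74344560e+01
  1.21584592e-04  9.81339473e+01]
```

```bash
python3 -m jog '[{"rotation":[0,0,40],"translation":[60,150,0],"grip":75},{"rotation":[0,0,40],"translation":[60,150,0],"grip":75},{"rotation":[0,0,40],"translation":[60,150,0],"grip":75},{"rotation":[0,0,40],"translation":[60,150,0],"grip":75},{"rotation":[0,0,40],"translation":[60,150,0],"grip":75},{"rotation":[0,0,80],"translation":[150,300,0],"grip":75},{"rotation":[0,0,80],"translation":[150,300,0],"grip":75},{"rotation":[0,0,80],"translation":[150,300,0],"grip":75},{"rotation":[0,0,80],"translation":[150,300,0],"grip":75},{"rotation":[0,0,80],"translation":[150,300,0],"grip":75},{"rotation":[0,0,120],"translation":[220,470,0],"grip":75},{"rotation":[0,0,120],"translation":[220,470,0],"grip":75},{"rotation":[0,0,120],"translation":[220,470,0],"grip":75},{"rotation":[0,0,120],"translation":[220,470,0],"grip":75},{"rotation":[0,0,120],"translation":[220,470,0],"grip":75},{"rotation":[0,0,165],"translation":[263,629,0],"grip":75},{"rotation":[0,0,165],"translation":[263,629,0],"grip":75},{"rotation":[0,0,165],"translation":[263,629,0],"grip":75},{"rotation":[0,0,165],"translation":[263,629,0],"grip":75},{"rotation":[0,0,165],"translation":[263,629,0],"grip":75}]'
python3 - <<'E'
from g import *
print(readout.get_obs()['q'].round(1))
for b in(.2,.06,0):
    p,r=target((.558,.080),.029,-8.8,35,b); print(b,p.round(4),delta(p,r,True))
E
```

```text
time: 3.8
ee_pos: [0.4003, 0.0986, 0.2502]
tcp_rot: [-180.0, -0.1, 170.2]
wrist_force: [-0.0, -1.2, 0.3]
opening: 0.0749
grasp_force: 0.0
[ 13.8 -13.2  -4.9  98.3   0.   23.6]
0.2 [0.4554 0.0959 0.1773] (array([ 55.1,  -2.7, -72.9]), array([ -5.66, -34.59,   0.97]))
0.06 [0.5348 0.0836 0.0626] (array([ 134.5,  -15. , -187.6]), array([ -5.66, -34.59,   0.97]))
0 [0.5688 0.0783 0.0134] (array([ 168.5,  -20.3, -236.8]), array([ -5.66, -34.59,   0.97]))
```

```bash
python3 -m jog '[{"rotation":[-5.66,-34.59,0.97],"translation":[0,0,-40],"grip":75},{"rotation":[-5.66,-34.59,0.97],"translation":[0,0,-40],"grip":75},{"rotation":[-5.66,-34.59,0.97],"translation":[0,0,-40],"grip":75},{"rotation":[-5.66,-34.59,0.97],"translation":[0,0,-40],"grip":75},{"rotation":[-5.66,-34.59,0.97],"translation":[0,0,-40],"grip":75},{"rotation":[-5.66,-34.59,0.97],"translation":[55,-3,-73],"grip":75},{"rotation":[-5.66,-34.59,0.97],"translation":[55,-3,-73],"grip":75},{"rotation":[-5.66,-34.59,0.97],"translation":[95,-9,-130],"grip":75},{"rotation":[-5.66,-34.59,0.97],"translation":[95,-9,-130],"grip":75},{"rotation":[-5.66,-34.59,0.97],"translation":[95,-9,-130],"grip":75}]'
python3 - <<'E'
from g import *
for b in(.05,0):
    p,r=target((.558,.080),.029,-8.8,35,b); print(b,p.round(4),delta(p,r,True))
p,d=imaging.camera("side");cv2.imwrite("pics/pre.png",cv2.resize(p[100:330,80:400],None,fx=2,fy=2)[...,::-1])
E
```

```text
time: 4.8
ee_pos: [0.4946, 0.0864, 0.1173]
tcp_rot: [179.7, 34.6, 170.4]
wrist_force: [-0.1, -0.8, 0.1]
opening: 0.0752
grasp_force: 0.0
0.05 [0.5404 0.0827 0.0544] (array([ 45.8,  -3.6, -62.9]), array([-0.3 , -0.32,  0.62]))
0 [0.5688 0.0783 0.0134] (array([  74.1,   -8. , -103.8]), array([-0.3 , -0.32,  0.62]))
```

View pics/pre.png

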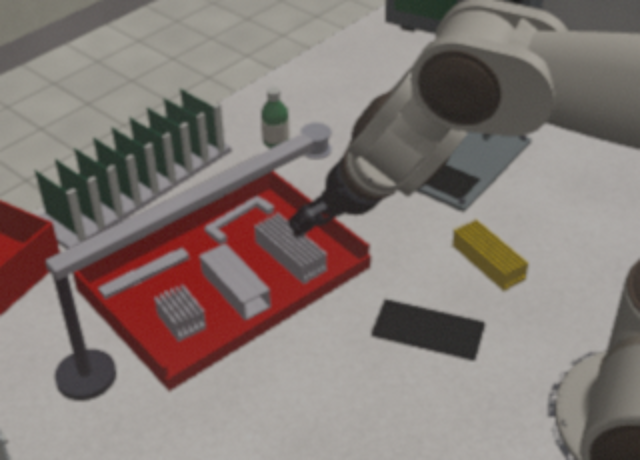

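The picture shows the leaned fingers at about (310,220), aligned with the finned part at (290,245), and the hand well clear of the lamp bar. I go in.

```bash
python3 -m jog '[{"rotation":[-0.3,-0.3,0.6],"translation":[20,-2,-28],"grip":75},{"rotation":[-0.3,-0.3,0.6],"translation":[40,-4,-56],"grip":75},{"rotation":[-0.3,-0.3,0.6],"translation":[57,-6,-80],"grip":75},{"rotation":[-0.3,-0.3,0.6],"translation":[67,-7,-94],"grip":75},{"rotation":[-0.3,-0.3,0.6],"translation":[74,-8,-102],"grip":75},{"rotation":[-0.3,-0.3,0.6],"translation":[74,-8,-103],"grip":75},{"rotation":[-0.3,-0.3,0.6],"translation":[74,-8,-103],"grip":75}]' 60
python3 -m jog '[{"rotation":[0,0,0],"translation":[0,0,0],"grip":36},{"rotation":[0,0,0],"translation":[0,0,0],"grip":36},{"rotation":[0,0,0],"translation":[0,0,0],"grip":36},{"rotation":[0,0,0],"translation":[0,0,0],"grip":36},{"rotation":[0,0,0],"translation":[0,0,0],"grip":36},{"rotation":[0,0,0],"translation":[0,0,0],"grip":36},{"rotation":[0,0,0],"translation":[0,0,0],"grip":36},{"rotation":[0,0,0],"translation":[0,0,0],"grip":36}]' 60
```

```text
time: 5.55
ee_pos: [0.5694, 0.0797, 0.0195]
tcp_rot: [179.7, 35.4, 171.0]
wrist_force: [-1.2, 0.1, 0.8]
opening: 0.0747
grasp_force: 0.0
time: 6.35
ee_pos: [0.5695, 0.0794, 0.0199]
tcp_rot: [179.7, 35.5, 171.0]
wrist_force: [-6.7, -1.3, 7.2]
opening: 0.0428
grasp_force: 64.4
```

```bash
python3 -m jog '[{"rotation":[0,0,0],"translation":[-6,1,10],"grip":36},{"rotation":[0,0,0],"translation":[-14,1,20],"grip":36},{"rotation":[0,0,0],"translation":[-24,3,34],"grip":36},{"rotation":[0,0,0],"translation":[-38,5,54],"grip":36},{"rotation":[0,0,0],"translation":[-56,7,80],"grip":36},{"rotation":[0,0,0],"translation":[-74,8,105],"grip":36},{"rotation":[0,0,0],"translation":[-85,9,118],"grip":36},{"rotation":[0,0,0],"translation":[-85,9,118],"grip":36}]' 80
python3 - <<'E'
from g import *
p,d=imaging.camera("side");cv2.imwrite("pics/lift.png",cv2.resize(p[130:330,100:400],None,fx=2,fy=2)[...,::-1])
print([(r['uv'],r['confidence']) for r in spotter.mark_of("side","sink")])
P=cloud("side",d);o=readout.get_obs();print(o["ee_pos"],o["q"].round(1))
E
```

```text
time: 7.15
ee_pos: [0.4838, 0.0889, 0.1387]
tcp_rot: [179.6, 35.6, 171.0]
wrist_force: [0.4, 0.6, -3.1]
opening: 0.0423
grasp_force: 83.6
[([241.0, 211.4], 0.94), ([323.8, 230.8], 0.67), ([235.4, 174.3], 0.52)]
[0.48384814 0.0884776  0.13572219] [ 19.4 -37.7 -41.9  53.7 -15.7  23.7]
```

View pics/lift.png

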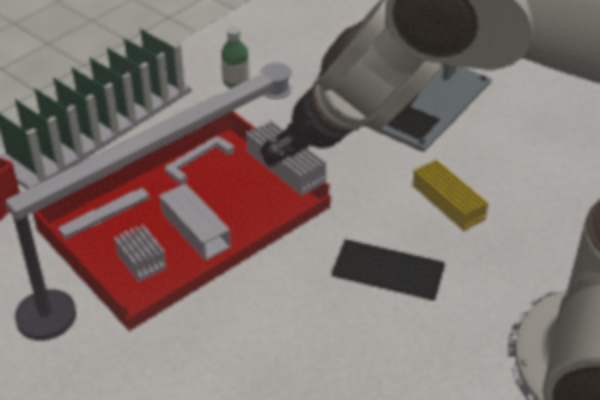

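The sink is held at (290,155) in the crop and out of the bin, and the other four parts are undisturbed. Next I measure its tilt and its offset from the tool.

```bash
cat > m.py <<'E'
from g import *
def meas(lo=.06,rad=.085):
    o=readout.get_obs();tc=o["ee_pos"]
    for n in("side","top"):
        p,d=imaging.camera(n);C=p.astype(int);P=cloud(n,d)
        m=(np.ptp(C,-1)<30)&(C.mean(-1)>75)&(P[...,2]>tc[2]-.045)&(P[...,2]<tc[2]+.06)&(np.hypot(P[...,0]-tc[0]+.01,P[...,1]-tc[1])<rad)
        nl,L,S,_=cv2.connectedComponentsWithStats(m.astype(np.uint8))
        for l in range(1,nl):
            if S[l,4]>25:
                Q=P[L==l];r=cv2.minAreaRect(Q[:,:2].astype(np.float32))
                A=np.c_[Q[:,:2]-tc[:2],np.ones(len(Q))];top=Q[:,2]>np.percentile(Q[:,2],40)
                k=np.linalg.lstsq(A[top],Q[top,2],rcond=None)[0]
                print(n,S[l],np.round(r[0],4),np.round(r[1],3),round(r[2],1),"xlim",Q[:,0].min().round(4),Q[:,0].max().round(4),"z",np.percentile(Q[:,2],[2,50,98]).round(3),"slope",k[:2].round(2))
    print(tc)
    return tc
E
python3 - <<'E'
from m import *
meas()
E
```

```text
side [223 191  18  14 132] [0.5178 0.0834] [0.051 0.036] 80.7 xlim 0.4994 0.5364 z [0.138 0.152 0.157] slope [-0.    0.02]
side [237 205  26  23 366] [0.4429 0.0978] [0.051 0.061] 81.7 xlim 0.4113 0.4756 z [0.121 0.147 0.156] slope [-0.    0.01]
top [215 198  18  28 385] [0.4934 0.089 ] [0.05  0.084] 85.2 xlim 0.4524 0.5364 z [0.124 0.144 0.162] slope [-0.02 -0.02]
[0.48384814 0.0884776  0.13572219]
```

```bash
python3 -m jog '[{"rotation":[0,0,1],"translation":[0,-12,0],"grip":36},{"rotation":[0,0,2],"translation":[3,-35,0],"grip":36},{"rotation":[0,0,4],"translation":[8,-70,0],"grip":36},{"rotation":[0,0,5],"translation":[12,-105,0],"grip":36},{"rotation":[0,0,7],"translation":[17,-140,0],"grip":36},{"rotation":[0,0,8],"translation":[21,-175,0],"grip":36},{"rotation":[0,0,10],"translation":[26,-210,0],"grip":36},{"rotation":[0,0,11],"translation":[30,-245,0],"grip":36},{"rotation":[0,0,12],"translation":[33,-275,0],"grip":36},{"rotation":[0,0,12.8],"translation":[35,-295,-5],"grip":36},{"rotation":[0,0,12.8],"translation":[35,-303,-20],"grip":36},{"rotation":[0,0,12.8],"translation":[35,-303,-40],"grip":36},{"rotation":[0,0,12.8],"translation":[35,-303,-50],"grip":36},{"rotation":[0,0,12.8],"translation":[35,-303,-50],"grip":36},{"rotation":[0,0,12.8],"translation":[35,-303,-50],"grip":36}]'
python3 - <<'E'
from m import *
meas()
E
```

```text
time: 8.85
ee_pos: [0.5191, -0.2142, 0.0862]
tcp_rot: [179.7, 35.4, -176.2]
wrist_force: [-0.8, 0.8, -2.4]
opening: 0.0424
grasp_force: 83.2
side [278 155  39  29 523] [ 0.508  -0.2011] [0.125 0.077] 2.5 xlim 0.445 0.5712 z [0.068 0.096 0.107] slope [-0.   -0.01]
top [312 188  18  27 372] [ 0.5302 -0.2149] [0.053 0.084] 89.8 xlim 0.4883 0.5719 z [0.077 0.1   0.113] slope [-0.04  0.08]
[ 0.51910453 -0.21415196  0.08621633]
```

```bash
python3 -m jog '[{"rotation":[0,0,0],"translation":[0,-1,-12],"grip":36},{"rotation":[0,0,0],"translation":[0,-1,-26],"grip":36},{"rotation":[0,0,0],"translation":[0,-1,-38],"grip":36},{"rotation":[0,0,0],"translation":[0,-1,-46],"grip":36},{"rotation":[0,0,0],"translation":[0,-1,-50],"grip":36},{"rotation":[0,0,0],"translation":[0,-1,-52],"grip":36},{"rotation":[0,0,0],"translation":[0,-1,-53],"grip":36},{"rotation":[0,0,0],"translation":[0,-1,-54],"grip":36},{"rotation":[0,0,0],"translation":[0,-1,-54],"grip":36}]'
```

```text
time: 9.85
ee_pos: [0.5192, -0.2158, 0.0326]
tcp_rot: [179.8, 35.4, -176.2]
wrist_force: [-1.1, -0.6, -3.8]
opening: 0.0429
grasp_force: 83.5
```

```bash
python3 -m jog '[{"rotation":[0,0,0],"translation":[0,0,-1],"grip":36},{"rotation":[0,0,0],"translation":[0,0,-2],"grip":36},{"rotation":[0,0,0],"translation":[0,0,-2],"grip":36}]'
```

```text
time: 10.15
ee_pos: [0.5194, -0.2158, 0.031]
tcp_rot: [179.8, 35.5, -176.2]
wrist_force: [-1.0, -0.0, -0.1]
opening: 0.0422
grasp_force: 83.9
```

```bash
python3 -m jog '[{"rotation":[0,0,0],"translation":[0,0,0],"grip":50},{"rotation":[0,0,0],"translation":[0,0,0],"grip":75},{"rotation":[0,0,0],"translation":[0,0,0],"grip":75},{"rotation":[0,0,0],"translation":[0,0,0],"grip":75},{"rotation":[0,0,0],"translation":[0,0,0],"grip":75},{"rotation":[0,0,0],"translation":[-9,-1,12],"grip":75},{"rotation":[0,0,0],"translation":[-26,-2,36],"grip":75},{"rotation":[0,0,0],"translation":[-52,-4,73],"grip":75},{"rotation":[0,0,0],"translation":[-87,-6,122],"grip":75},{"rotation":[0,0,0],"translation":[-130,-6,165],"grip":75},{"rotation":[0,0,0],"translation":[-160,-6,200],"grip":75},{"rotation":[0,0,0],"translation":[-160,-6,200],"grip":75}]'
python3 - <<'E'
from g import *
for n in("top","side"):
    p,d=imaging.camera(n);C=p.astype(int);P=cloud(n,d)
    m=(P[...,2]>.036)&(P[...,2]<.065)&(abs(P[...,0]-.51)<.09)&(abs(P[...,1]+.215)<.06)
    nl,L,S,_=cv2.connectedComponentsWithStats(m.astype(np.uint8))
    l=1+S[1:,4].argmax();Q=P[L==l];print(n,cv2.minAreaRect(Q[:,:2].astype(np.float32)),np.percentile(Q[:,2],[5,50,95]))
    g=P[(P[...,2]>.12)&(P[...,2]<.3)&(abs(P[...,0]-.515)<.07)&(abs(P[...,1]+.36)<.08)]
    for z in(.14,.18,.22,.25,.26,.27,.28): q=g[abs(g[:,2]-z)<.006]; print(z,len(q),np.percentile(q,[3,50,97],axis=0)[:,:2].round(3).tolist() if len(q) else"")
    cv2.imwrite(f"pics/placed_{n}.png",cv2.resize(p[70:230,220:420],None,fx=3,fy=3)[...,::-1])
o=readout.get_obs();print(o["ee_pos"],o["q"].round(1))
E
```

```text
time: 11.35
ee_pos: [0.3578, -0.2222, 0.2351]
tcp_rot: [-179.9, 35.6, -176.1]
wrist_force: [0.6, -0.3, -0.3]
opening: 0.0748
grasp_force: 0.0
top ((0.511055052280426, -0.21604326367378235), (0.11942535638809204, 0.045110318809747696), 4.13424825668335) [0.03768648 0.04949822 0.05576034]
0.14 0 
0.18 0 
0.22 5 [[0.517, -0.339], [0.523, -0.338], [0.528, -0.337]]
0.25 25 [[0.512, -0.363], [0.518, -0.346], [0.526, -0.339]]
0.26 11 [[0.487, -0.365], [0.52, -0.362], [0.546, -0.359]]
0.27 128 [[0.484, -0.375], [0.518, -0.366], [0.556, -0.359]]
0.28 58 [[0.489, -0.372], [0.525, -0.366], [0.555, -0.36]]
side ((0.5089857578277588, -0.21459445357322693), (0.1225821003317833, 0.052936702966690063), 4.920175075531006) [0.03848702 0.04608005 0.05057542]
0.14 18 [[0.509, -0.366], [0.518, -0.361], [0.526, -0.357]]
0.18 18 [[0.508, -0.371], [0.515, -0.361], [0.526, -0.352]]
0.22 22 [[0.506, -0.372], [0.515, -0.341], [0.529, -0.336]]
0.25 24 [[0.51, -0.373], [0.515, -0.362], [0.527, -0.341]]
0.26 55 [[0.482, -0.369], [0.516, -0.362], [0.552, -0.356]]
0.27 77 [[0.481, -0.372], [0.519, -0.364], [0.553, -0.356]]
0.28 2 [[0.501, -0.363], [0.523, -0.361], [0.545, -0.359]]
[ 0.3586791  -0.22277075  0.23324609] [-50.4 -38.4 -30.3  75.4  28.1 -48.5]
```

View pics/placed_side.png

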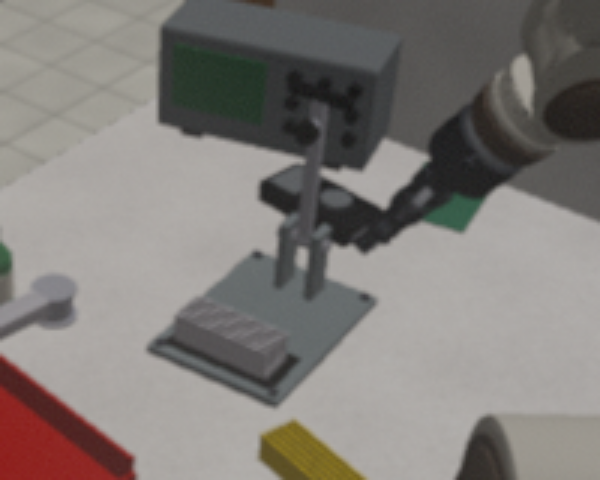

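The picture shows the sink fins up and centred on the pad at about (230,335), the arm still upright with its cross bar at (320,90). Next I shut the fingers and go round behind the arm.

```bash
python3 -m jog '[{"rotation":[-2.5,35.4,0],"translation":[0,-60,65],"grip":0},{"rotation":[-2.5,35.4,0],"translation":[0,-60,65],"grip":0},{"rotation":[-2.5,35.4,0],"translation":[0,-120,65],"grip":0},{"rotation":[-2.5,35.4,0],"translation":[0,-120,65],"grip":0},{"rotation":[-2.5,35.4,0],"translation":[20,-180,65],"grip":0},{"rotation":[-2.5,35.4,0],"translation":[20,-180,65],"grip":0},{"rotation":[-2.5,35.4,0],"translation":[42,-228,65],"grip":0},{"rotation":[-2.5,35.4,0],"translation":[42,-228,65],"grip":0},{"rotation":[-2.5,35.4,0],"translation":[42,-228,65],"grip":0},{"rotation":[-2.5,35.4,0],"translation":[90,-228,65],"grip":0},{"rotation":[-2.5,35.4,0],"translation":[135,-228,65],"grip":0},{"rotation":[-2.5,35.4,0],"translation":[135,-228,65],"grip":0},{"rotation":[-2.5,35.4,0],"translation":[135,-228,30],"grip":0},{"rotation":[-2.5,35.4,0],"translation":[135,-228,12],"grip":0},{"rotation":[-2.5,35.4,0],"translation":[135,-228,12],"grip":0}]'
python3 -c "
from h import *;print(readout.get_obs()['q'].round(1))"
```

```text
time: 12.95
ee_pos: [0.4932, -0.4479, 0.2402]
tcp_rot: [179.7, -0.2, -176.1]
wrist_force: [-0.4, -0.0, 0.6]
opening: 0.0002
grasp_force: 0.0
[-42.2  22.9  32.5 100.    0.  -46.1]
```

```bash
python3 -m jog '[{"rotation":[0,0,0],"translation":[0,25,0],"grip":0},{"rotation":[0,0,0],"translation":[0,45,0],"grip":0},{"rotation":[0,0,0],"translation":[0,55,0],"grip":0},{"rotation":[0,0,0],"translation":[0,63,0],"grip":0},{"rotation":[0,0,0],"translation":[0,71,0],"grip":0},{"rotation":[0,0,0],"translation":[0,80,0],"grip":0},{"rotation":[0,0,0],"translation":[0,90,0],"grip":0},{"rotation":[0,0,0],"translation":[0,100,0],"grip":0},{"rotation":[0,0,0],"translation":[0,110,-2],"grip":0},{"rotation":[0,0,0],"translation":[0,120,-5],"grip":0},{"rotation":[0,0,0],"translation":[0,130,-9],"grip":0},{"rotation":[0,0,0],"translation":[0,130,-9],"grip":0}]'
python3 - <<'E'
from g import *
p,d=imaging.camera("side");print([(np.round(r['uv']),round(r['confidence'],2)) for r in spotter.mark_of("side","grip_bar")])
cv2.imwrite("pics/push.png",cv2.resize(p[50:250,220:460],None,fx=2.5,fy=2.5)[...,::-1])
E
```

```text
time: 14.15
ee_pos: [0.494, -0.3182, 0.2328]
tcp_rot: [179.8, -0.1, -176.1]
wrist_force: [0.1, 0.4, -0.3]
opening: 0.0002
grasp_force: 0.0
[(array([317., 114.]), 0.78)]
```

View pics/push.png

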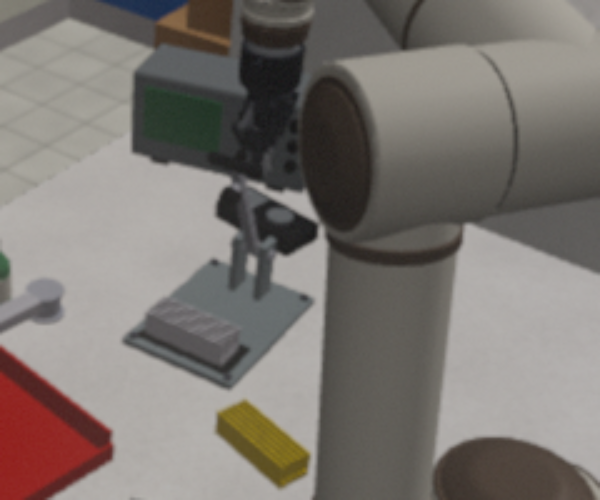

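The picture shows the arm leaning over the pad with its cross bar ahead of the fingers at (235,160), so the push is working. I keep going and follow it down.

```bash
python3 -m jog '[{"rotation":[0,0,0],"translation":[0,10,-5],"grip":0},{"rotation":[0,0,0],"translation":[0,20,-10],"grip":0},{"rotation":[0,0,0],"translation":[0,30,-16],"grip":0},{"rotation":[0,0,0],"translation":[0,39,-23],"grip":0},{"rotation":[0,0,0],"translation":[0,47,-30],"grip":0},{"rotation":[0,0,0],"translation":[0,55,-38],"grip":0},{"rotation":[0,0,0],"translation":[0,55,-38],"grip":0},{"rotation":[0,0,0],"translation":[0,20,20],"grip":0},{"rotation":[0,0,0],"translation":[0,-30,60],"grip":0},{"rotation":[0,0,0],"translation":[-40,-60,90],"grip":0},{"rotation":[0,0,0],"translation":[-90,-80,90],"grip":0},{"rotation":[0,0,0],"translation":[-140,-100,90],"grip":0},{"rotation":[0,0,0],"translation":[-180,-110,90],"grip":0},{"rotation":[0,0,0],"translation":[-180,-110,90],"grip":0},{"rotation":[0,0,0],"translation":[-180,-110,90],"grip":0}]'
python3 - <<'E'
from g import *
for n in("top","side"):
    p,d=imaging.camera(n);P=cloud(n,d);r=spotter.mark_of(n,"grip_bar");print(n,[(np.round(x['uv']),round(x['confidence'],2),P[int(x['uv'][1]),int(x['uv'][0])].round(3)) for x in r])
    cv2.imwrite(f"pics/low_{n}.png",cv2.resize(p[60:230,220:420],None,fx=3,fy=3)[...,::-1])
E
```

```text
time: 15.75
ee_pos: [0.3117, -0.4302, 0.3237]
tcp_rot: [179.9, -0.1, -176.3]
wrist_force: [-0.2, 0.1, 0.3]
opening: 0.0
grasp_force: 0.0
top [(array([197., 187.]), 0.22, array([0.565, 0.161, 0.215]))]
side [(array([295., 175.]), 0.53, array([ 0.501, -0.188,  0.084]))]
```

View pics/low_side.png

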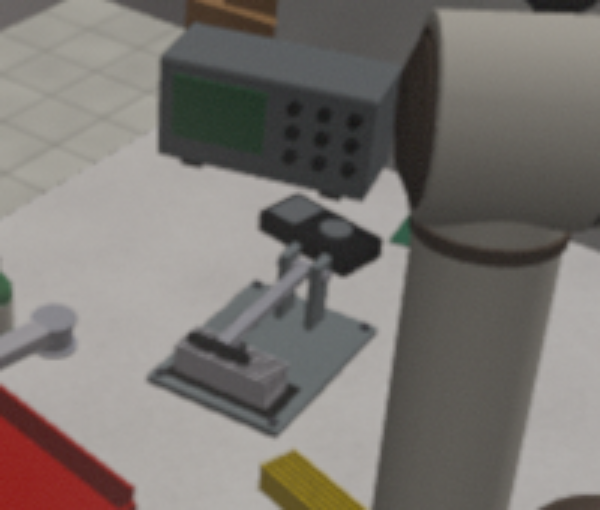

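The picture shows the arm down with its cross bar at (220,345) over the sink; the bar's surface at z 0.084 and y -0.188 fits a level arm. One check on the angle and the sink, then I hand in.

```bash
python3 -m jog '[{"rotation":[0,0,0],"translation":[0,0,0],"grip":0},{"rotation":[0,0,0],"translation":[0,0,0],"grip":0},{"rotation":[0,0,0],"translation":[0,0,0],"grip":0},{"rotation":[0,0,0],"translation":[0,0,0],"grip":0},{"rotation":[0,0,0],"translation":[0,0,0],"grip":0}]'
python3 - <<'E'
from g import *
p,d=imaging.camera("side");P=cloud("side",d);C=p.astype(int)
m=(P[...,2]>.036)&(P[...,2]<.056)&(abs(P[...,0]-.51)<.09)&(abs(P[...,1]+.215)<.06)
Q=P[m];print(cv2.minAreaRect(Q[:,:2].astype(np.float32)))
s=(P[...,2]>.07)&(abs(P[...,0]-.516)<.012)&(P[...,1]<-.2)&(P[...,1]>-.325);Q=P[s];print(len(Q),"slope",np.polyfit(Q[:,1],Q[:,2],1),Q[:,2].mean())
b=(C.sum(-1)<150)&(P[...,2]>.065)&(P[...,2]<.12)&(abs(P[...,1]+.18)<.04)&(abs(P[...,0]-.5)<.08);print("bar",np.percentile(P[b],[5,50,95],axis=0).round(3))
E
```

```text
time: 16.45
ee_pos: [0.3142, -0.4296, 0.3233]
tcp_rot: [179.9, -0.1, -176.1]
wrist_force: [0.1, 0.6, -0.4]
opening: 0.0
grasp_force: 0.0
((0.5093204975128174, -0.21401818096637726), (0.12250303477048874, 0.05513262376189232), 5.511946201324463)
108 slope [0.03254718 0.09291336] 0.08408010436962357
bar [[ 0.468 -0.187  0.081]
 [ 0.496 -0.178  0.084]
 [ 0.529 -0.172  0.088]]
```

Slope is about 0.03 rad (within noise), the bar's height fits level, and the sink is in place.

```bash
python3 -c "
from workcell import bot;print(bot.job_done())"
```

```text
the job is handed in; nothing more can be done
None
```

The long heat sink lies fins up, centred lengthwise on the pad and let go, with the stand's arm lowered onto it (measured slope about 0.03 rad); the job is handed in at about 16.5 s on the robot's clock, and no verdict came back.

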